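# Key the filter hatch's quarter-turn fastener and hold the hatch shut

## Robot

A 6-joint arm with a two-finger parallel gripper is mounted at the origin on the work surface. World frame = base frame: x ahead of the robot, y to its left, z up, the work surface at z = 0. Lengths are in m, angles in rad, forces in N, time in s.
With the tool pointing down it reaches from about 0.3 to 0.825 m from the base axis. Payload 5.4 kg.
Tool frame: the origin (TCP) lies at the very end of the fingers, on their centre line; the grasp point (between the pads) lies 19 mm behind it; z points along the fingers, x is the direction in which the jaws open and shut, and the axes are right-handed (so a half turn about z gives the same grasp; the last joint's range is limited). The gripper opens to 92 mm and grips with 3 to 60 N. Pads are 20 mm wide; open, the fingers measure 128 mm over their backs; the gripper's body (75 mm by 189 mm) begins 69 mm behind the grasp point.
Start: joints at [-0.21, 0.158, 1.597, -0, 1.386, -0.21], TCP at [0.575, -0, 0.215] pointing down, gripper open.
Joint ranges: [-2.91, 2.91], [-0.94, 2.29], [0.18, 2.7], [-1.29, 4.43], [0.17, 2.64], [-3, 3]. Speed limits (rad/s): [2.57, 2.57, 3.14, 3.14, 3.14, 3.14].

## Interface

Orientations are given as a rotation vector (axis times angle).
In Python, from workcell import bot gives the robot as it stands. Calls block until the motion is done:
- bot.goto(position, orientation): joint-space move of the TCP to a pose.
- bot.line_to(position, rot=None, max_speed=0.15): straight line of the TCP; rot=None keeps the orientation; max_speed is the mean speed in m/s.
- bot.set_joints(angles): joint-space move.
- bot.set_gripper(opening, newtons=None): opening from 0.0 (shut) to 1.0 (fully open); newtons is the grip in N (None keeps the last); returns when the fingers have stopped.
- bot.hold(seconds).
- bot.inverse_kinematics(position, orientation): joint angles nearest the present ones, or None.
- bot.read_camera(name): name is "scene" or "side" or "wrist"; returns a dict with "pixels" (384x512x3 uint8, blue, green, red), "fx", "fy", "cx", "cy" (pixels), "R" (3x3) and "t" (3): a world point X has camera coordinates R X + t. Camera axes: x right, y down, z forward; pixel columns grow to the right and rows downward; lengths in m; the calibration is good to about 2 mm. A picture is of the moment at which its call begins. There is no depth.
A pose or a line that the arm cannot do raises bot.MotionError and nothing moves.
- bot.job_done(): hands the job in, once; it reports no verdict.
Readings, each from a call of its own:
- bot.current_clock(): time.
- bot.current_joints(): joint angles.
- bot.current_joint_vel(): joint speeds.
- bot.current_effort(): joint torques, N m.
- bot.current_ee_pos(): TCP position.
- bot.current_tool_rot(): TCP orientation.
- bot.current_contact_force(): force on the tool from outside, world axes, zero at the start.
- bot.current_ft_torque(): the same for the moment, N m.
- bot.current_opening(): opening from 0.0 (shut) to 1.0 (fully open).
Only numpy, scipy, OpenCV 4.12 (cv2) and the standard library are available. Lean on these libraries where they do the work, as an engineer would, in place of code of your own. Each camera call takes 0.05 s, during which the arm holds its last target.

## Task

Turn the winged quarter-turn fastener on the rinse-water filter unit's hatch clockwise until it comes to its stop, with the wing in line with the two pointer ribs, so that the key below it matches its slot in the frame. Then press the hatch down until you feel it seat against the frame, and finish with the fingers still holding it pressed shut there: it springs up again when let go. Leave the bottle, the jar and the brush standing or lying where they are.

Things in the scene. Friction and masses are not known exactly. Their poses are not given: they have to be found in the camera images.
- unit: rinse-water filter unit, a fixed grey box 240 x 280 mm and 100 mm high with a steel seat frame 8 mm high on top (frame's upper face 108 mm above the table, outside 172 x 202 mm, centred). Origin: centre of its underside, on the table; z up. Its hatch is hinged along the +y side of the frame and opens on the -y side; the hinge line is parallel to the unit's x axis, at y = +100 mm, z = 108 mm. The unit cannot move.
- hatch (a joint): opening angle of the white hatch panel (180 mm along the unit's x, 200 mm along its y, 8 mm thick) about the hinge line: 0 when seated flat on the frame, 0.10 rad (upper stop) at the start, its free -y edge then standing 20 mm up. A sponge gasket springs it open: at the fastener it takes about 3 N to start it and 6 N to reach the frame, a rigid seat beyond that. With the fastener misaligned its key lands on the frame's key plate and the hatch stops hard at about 0.06 rad.
- fastener (a joint): angle of the quarter-turn fastener: 0 when aligned (wing along the unit's x axis, in line with the two ribs on the hatch), which is also its stop; it starts 0.8 to 1.45 rad anticlockwise of that (seen from above, positive anticlockwise) and turns clockwise to the stop with slight friction (0.06 N m) and stays where left. The key enters its slot within roughly 0.1 rad of 0.
- wing (a point): centre of the fastener's black wing, on the fastener's axis, 165 mm from the hinge line. The wing is an upright bar 44 mm long (the point's x axis), 10 mm thick (its y axis) and 26 mm high (13 mm above and below this point; z is the fastener's axis, square to the hatch). Below the wing is a flat steel disc of 44 mm diameter, 5 mm thick, lying on the hatch, whose upper face is 17 mm below this point.
- press_spot (a point): point on the hatch's upper face, a bare flat area between the fastener and the hinge, 120 mm from the hinge line and 45 mm from the fastener's axis. Axes as the hatch (x along the hinge line, z square to the panel). Pressing here takes about 9 N to reach the frame. Two moulded stiffening ribs 3 mm high run 60 mm to each side of it. Two short pointer ribs (26 x 5 mm, 4 mm high) stand on the hatch 45 mm to either side of the fastener's axis, along the hatch's x.
- bottle: bystander: white squeeze bottle, 60 mm diameter, 170 mm high, standing on the table beyond the hinge side. Origin: centre of its underside.
- jar: bystander: lidded glass jar, 70 mm diameter, 85 mm high, standing on the table at the unit's +x side. Origin: centre of its underside.
- brush: bystander: paint brush 200 mm long lying on the table at the unit's -y side. Origin: underneath the brush, on the table; x along it.

How it is judged:
By the outcome, as a careful person would: the job done as asked, in the order asked, and still so for the second after the job is handed in, while the arm keeps its last pose, push and grip.
It also fails if it takes over 38 s, if anything falls off the work surface, if the arm or the gripper's body presses on something with over 40 N, if the wrist force passes 120 N, or if a joint passes its speed limit or range.

## Working session

There is one attempt and no reset: what is moved stays moved. The work goes in short steps, each a Python script; the robot and the scene stay as the last script left them, time stands still between calls to the robot, and variables do not carry over. Pictures are saved under pics/ and viewed, and the job is handed in when it is done.

```bash
mkdir -p pics; ls; python3 - <<'E'
from workcell import bot
import cv2
for n in ["scene","side","wrist"]:
    c=bot.read_camera(n); cv2.imwrite(f"pics/{n}0.png",c["pixels"])
    print(n,c["fx"],c["fy"],c["cx"],c["cy"],c["R"],c["t"])
print(bot.current_clock(),bot.current_tool_rot(),bot.current_contact_force())
E
```

```text
pics
scene 424.4476538467849 424.4476538467849 254.8651228304803 182.93513330913484 [[ 0.83845132  0.54496677  0.00325713]
 [ 0.31492126 -0.47962284 -0.81901559]
 [-0.44477408  0.68773044 -0.57376203]] [-0.56683239 -0.06446282  1.288612  ]
side 474.1138896517224 474.1138896517224 246.2088671069396 197.6821738213981 [[ 0.88174502 -0.47147281  0.01546295]
 [-0.24770747 -0.49065943 -0.8354007 ]
 [ 0.40145576  0.73278012 -0.54942385]] [-0.49154721  0.28741092  0.77420066]
wrist 318.0744133649511 318.0744133649511 260.6172226261946 191.46595094232052 [[ 9.99997928e-01  7.39682147e-04 -1.89668550e-03]
 [ 1.26257057e-03 -9.56181228e-01  2.92772718e-01]
 [-1.59701631e-03 -2.92774506e-01 -9.56180181e-01]] [-0.57298033 -0.03429219  0.39269429]
0.15 [-3.14133101e+00 -3.93224012e-05  2.21559560e-03] [-0.5539363  -0.09660256 -0.60968384]
```

View pics/scene0.png

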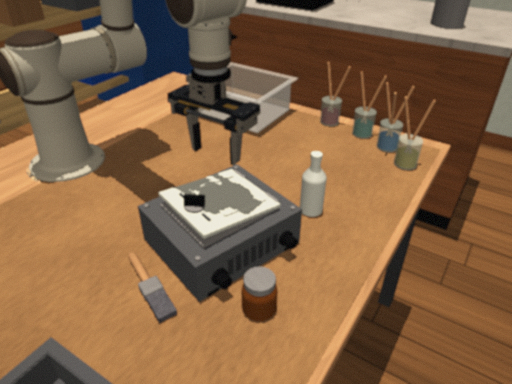

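View pics/side0.png

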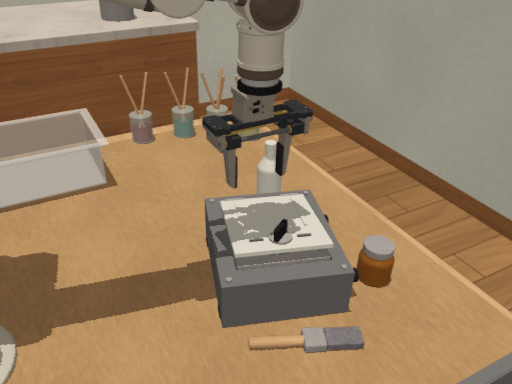

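View pics/wrist0.png

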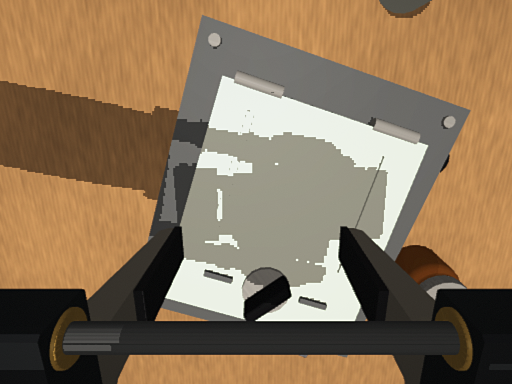

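The pictures show the unit ahead of the robot. In the wrist view the top corners are near (203,15) and (469,110), and the wing is near (267,298), turned anticlockwise of the ribs. I'll zoom in for exact points.

```bash
python3 - <<'E'
import cv2
s=cv2.imread("pics/scene0.png")[160:300,130:310]; cv2.imwrite("pics/s1.png",cv2.resize(s,None,fx=4,fy=4,interpolation=cv2.INTER_CUBIC))
s=cv2.imread("pics/side0.png")[180:320,195:355]; cv2.imwrite("pics/d1.png",cv2.resize(s,None,fx=4,fy=4,interpolation=cv2.INTER_CUBIC))
s=cv2.imread("pics/wrist0.png")[225:360,150:350]; cv2.imwrite("pics/w1.png",cv2.resize(s,None,fx=4,fy=4,interpolation=cv2.INTER_CUBIC))
E
```

```text
(no output)
```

View pics/s1.png

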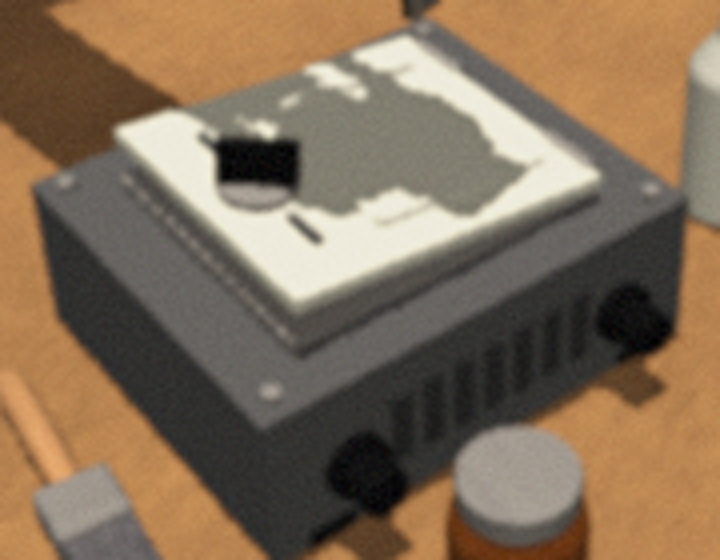

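View pics/d1.png

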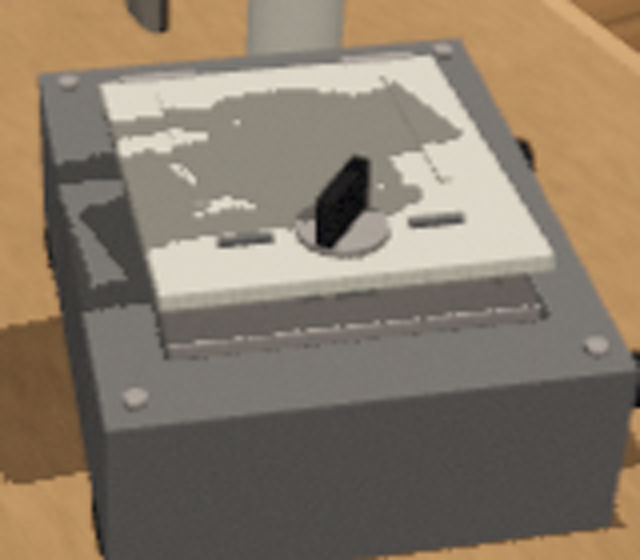

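View pics/w1.png

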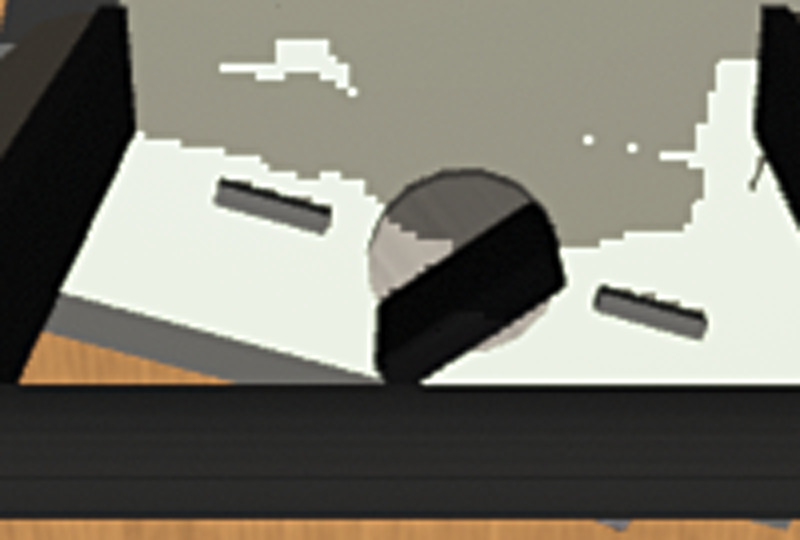

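```bash
cat > h.py <<'E'
import numpy as np, cv2
from scipy.spatial.transform import Rotation as Ro
from scipy.optimize import least_squares
def proj(c,X):
    p=np.atleast_2d(X)@np.array(c["R"]).T+c["t"]
    return np.c_[c["fx"]*p[:,0]/p[:,2]+c["cx"],c["fy"]*p[:,1]/p[:,2]+c["cy"]]
def unit2w(u,X):
    return np.atleast_2d(X)@Ro.from_euler('z',u[2]).as_matrix().T+[u[0],u[1],0]
def hatch2u(X,th):   # hatch frame: origin at hinge, y toward hinge(+), z normal; free edge rises with th
    return np.atleast_2d(X)@Ro.from_euler('x',-th).as_matrix().T+[0,.1,.108]
def wingpts(fa):
    P=np.array([[sx*.022,sy*.005,sz] for sz in(-.013,.013) for sx in(-1,1) for sy in(-1,1)])
    P=P@Ro.from_euler('z',fa).as_matrix().T
    return P+[0,-.165,.008+.005+.017]   # panel 8, disc 5 on it, upper face 17 below the point
E
cat > fit.py <<'E'
from h import *
from workcell import bot
cs={n:bot.read_camera(n) for n in["scene","side","wrist"]}
B=lambda x,y,z=.1:[x*.12,y*.14,z]
obs=[("scene",B(-1,-1),(138.75,206.75)),("scene",B(1,-1),(195.5,267.5)),("scene",B(1,1),(301.25,210.5)),
("side",B(-1,-1),(222,288)),("side",B(1,-1),(353.75,272.5)),("side",B(-1,1),(205,198.75)),("side",B(1,1),(310.5,190)),
("wrist",B(-1,1),(203,15)),("wrist",B(1,1),(469,110)),
("wrist","r-1",(218,276)),("wrist","r1",(312.5,301.5)),("side","r-1",(195+246/4,180+240/4)),("side","r1",(195+437/4,180+220/4)),("scene","r1",(130+305/4,160+228/4))]
def X(p): return hatch2u([[.045*int(p[1:]),-.165,.012]],.1)[0] if isinstance(p,str) else p
def f(u): return np.concatenate([(proj(cs[n],unit2w(u,X(p)))[0]-o) for n,p,o in obs])
r=least_squares(f,[.575,.05,-.3],loss='soft_l1'); u=r.x
print("unit",u,np.round(r.fun.reshape(-1,2),1).tolist()); np.save("u.npy",u)
# wing angle: silhouette match of dark pixels
best=[]
for fa in np.arange(.6,1.6,.02):
    s=0
    for n in["scene","side","wrist"]:
        c=cs[n]; P=proj(c,unit2w(u,hatch2u(wingpts(fa),.1)))
        m=np.zeros((384,512),np.uint8); cv2.fillConvexPoly(m,cv2.convexHull(np.round(P).astype(np.int32)),1)
        d=(c["pixels"].max(2)<45).astype(np.uint8)
        ctr=P.mean(0).astype(int); w=np.zeros_like(m); cv2.circle(w,tuple(map(int,ctr)),32 if n=="wrist" else 20,1,-1)
        if n=="wrist": w[319:]=0
        s+=((m!=d)&(w>0)).sum()/ (d*w).sum()
    best.append((s,fa))
best.sort(); print(best[:5]); fa=best[0][1]
for n in cs:
    im=cs[n]["pixels"].copy(); c=cs[n]
    im=cv2.resize(im,None,fx=1.5,fy=1.5)
    for P in [unit2w(u,hatch2u(wingpts(fa),.1)),unit2w(u,[B(a,b) for a in(-1,1) for b in(-1,1)]),unit2w(u,hatch2u([[x,y,.008] for x in(-.09,.09) for y in (0,-.2)],.1))]:
        for q in proj(c,P): cv2.circle(im,(int(q[0]*1.5),int(q[1]*1.5)),2,(0,0,255),-1)
    cv2.imwrite(f"pics/ov_{n}.png",im)
W=unit2w(u,hatch2u([[0,-.165,.030]],.1));print("wing",W,"press",unit2w(u,hatch2u([[0,-.12,.008]],.1)))
E
python3 fit.py
```

```text
unit [ 0.5983352  -0.02670893 -0.31291037] [[-1.6, -0.8], [-0.5, -0.1], [0.8, -1.4], [-1.1, 0.8], [0.9, 0.8], [-1.2, 0.3], [-0.9, -0.0], [-0.1, -0.6], [1.5, -0.1], [0.5, 0.6], [0.7, 1.7], [-0.6, -0.3], [-0.5, -0.1], [-0.4, -0.8]]
[(np.float64(1.3537312178755412), np.float64(1.0200000000000005)), (np.float64(1.4239457962230038), np.float64(1.0800000000000005)), (np.float64(1.4266533774504406), np.float64(1.0400000000000005)), (np.float64(1.4314600946856657), np.float64(1.0000000000000004)), (np.float64(1.4414994408098696), np.float64(1.0600000000000005))]
wing [[ 0.57950201 -0.08491879  0.15432264]] press [[ 0.59260902 -0.04440749  0.12794004]]
```

View pics/ov_wrist.png

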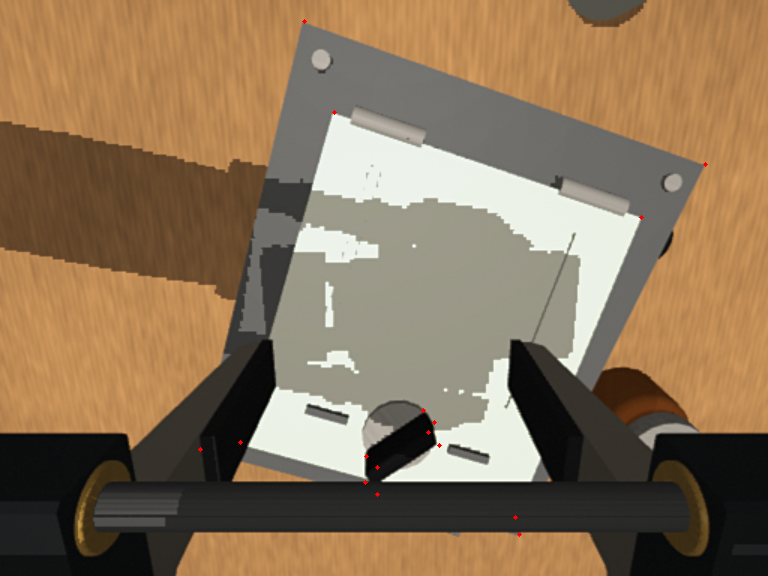

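View pics/ov_side.png

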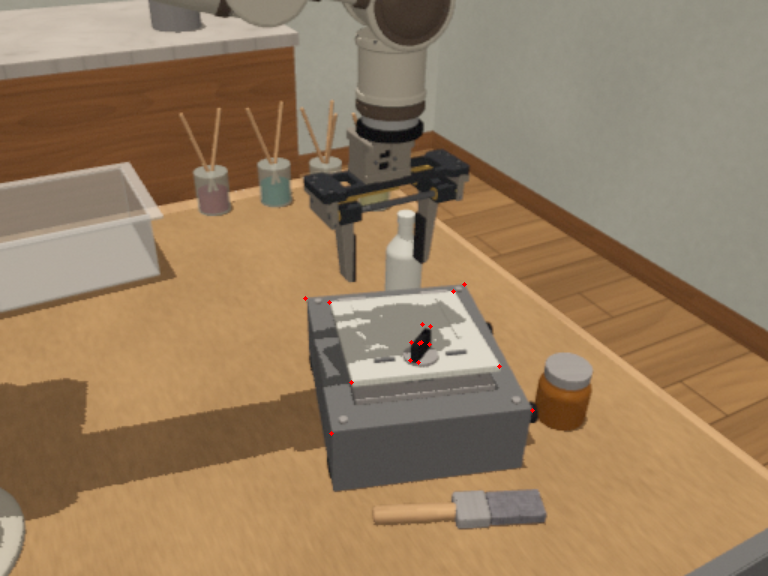

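The overlay fits the box and hatch, but the wing angle is slightly too high. I'll refine it from the wing's upper-edge slope in the wrist view, then move above the wing.

```bash
cat >> h.py <<'E'
def hatchpose(u,p,th,ang):
    """world TCP pos & rotvec: p in hatch frame, tool z = -hatch normal, tool x at ang (about hatch normal, from hatch x)"""
    Rh=Ro.from_euler('z',u[2])*Ro.from_euler('x',-th)
    pos=unit2w(u,hatch2u([p],th))[0]
    R=Rh*Ro.from_euler('z',ang)*Ro.from_euler('x',np.pi)
    return pos,R.as_rotvec()
E
python3 - <<'E'
from h import *
from workcell import bot
u=np.load("u.npy"); c=bot.read_camera("wrist")
for fa in np.arange(.7,1.15,.05):
    P=proj(c,unit2w(u,hatch2u(wingpts(fa),.1)))
    # top pts idx 4..7: (-,-),(-,+),(+,-),(+,+)
    d=P[7]-P[5]; e=P[6]-P[4]
    print(round(fa,2),round(np.degrees(np.arctan2(-d[1],d[0])),1),P[5].round(1),P[7].round(1))
print("obs back edge ~ (244.5,300)-(282.5,275.5), 32.8deg")
for fa in (.9,):
  for z in (.10,0.03-.013):
    p,r=hatchpose(u,[0,-.165,z],.1,fa-np.pi/2); print(p,r,bot.inverse_kinematics(p,r))
  p,r=hatchpose(u,[0,-.165,z],.1,0.-.1-np.pi/2); print(p,r,bot.inverse_kinematics(p,r))
E
```

```text
0.7 21.2 [240.7 313.9] [291.3 294.3]
0.75 23.8 [241.  315.2] [290.5 293.3]
0.8 26.5 [241.3 316.4] [289.7 292.3]
0.85 29.1 [241.7 317.6] [288.7 291.4]
0.9 31.8 [242.2 318.7] [287.8 290.5]
0.95 34.6 [242.8 319.9] [286.7 289.6]
1.0 37.3 [243.4 321. ] [285.7 288.8]
1.05 40.1 [244.  322.1] [284.5 288. ]
1.1 42.8 [244.7 323.2] [283.4 287.3]
obs back edge ~ (244.5,300)-(282.5,275.5), 32.8deg
[ 0.58165322 -0.07826979  0.22397293] [ 2.68234178 -1.43712131  0.02710432] [-0.28385188  0.20051877  1.53368311 -0.1012501   1.41111394  0.71615371]
[ 0.5791025  -0.0861536   0.14138758] [ 2.68234178 -1.43712131  0.02710432] [-0.29812806  0.26624579  1.62385702 -0.10522286  1.25461567  0.71848021]
[ 0.5791025  -0.0861536   0.14138758] [ 1.67548885 -2.56324703  0.09623101] [-0.29812806  0.26624579  1.62385702 -0.10522286  1.25461567  1.71848021]
```

```bash
python3 - <<'E'
from h import *
from workcell import bot
u=np.load("u.npy"); c=bot.read_camera("wrist")
obs=np.array([(244.5,300),(282.5,275.5),(289.3,283.8),(291.2,295.7)])
for fa in np.arange(.7,1.15,.05):
    P=proj(c,unit2w(u,hatch2u(wingpts(fa),.1)))
    d=P[3]-P[1]; h=cv2.convexHull(P.astype(np.float32))[:,0]
    print(round(fa,2),round(np.degrees(np.arctan2(-d[1],d[0])),1),h.round(0).astype(int).tolist())
E
```

```text
0.7 21.3 [[296, 305], [245, 324], [241, 314], [242, 297], [288, 279], [292, 289]]
0.75 24.0 [[295, 303], [246, 325], [241, 315], [242, 298], [287, 278], [291, 287]]
0.8 26.7 [[295, 302], [247, 326], [241, 316], [242, 299], [286, 277], [291, 286]]
0.85 29.4 [[295, 301], [248, 327], [242, 317], [242, 300], [285, 276], [291, 285]]
0.9 32.1 [[294, 300], [249, 328], [242, 319], [243, 301], [284, 275], [290, 284]]
0.95 34.8 [[294, 299], [250, 328], [243, 320], [243, 302], [283, 275], [290, 283]]
1.0 37.6 [[293, 297], [251, 329], [243, 321], [244, 303], [282, 274], [289, 282]]
1.05 40.3 [[293, 296], [252, 330], [244, 322], [245, 304], [281, 273], [289, 281]]
1.1 43.1 [[292, 295], [253, 331], [245, 323], [245, 305], [280, 273], [288, 280]]
```

The angle is about 0.92 rad, and the position agrees to about 1 px. Now approach, grip and turn.

```bash
python3 - <<'E'
from h import *
from workcell import bot
u=np.load("u.npy"); fa=.92
print(bot.current_clock())
bot.set_gripper(0.5,15)
p,r=hatchpose(u,[0,-.165,.09],.1,fa-np.pi/2); bot.goto(p,r)
print(bot.current_clock(),bot.current_contact_force())
p,r=hatchpose(u,[0,-.165,.018],.1,fa-np.pi/2); bot.line_to(p,r,0.1)
f0=bot.current_contact_force();print(f0)
c=bot.read_camera("side"); cv2.imwrite("pics/pre.png",cv2.resize(c["pixels"][120:320,180:400],None,fx=3,fy=3))
bot.set_gripper(0,15)
print(bot.current_opening()*92,bot.current_contact_force(),bot.current_ft_torque(),bot.current_clock(),bot.current_ee_pos()-p)
c=bot.read_camera("side"); cv2.imwrite("pics/grip.png",cv2.resize(c["pixels"][120:320,180:400],None,fx=3,fy=3))
E
```

```text
0.4
2.0833 [ 0.64334731 -0.14979125  0.57404178]
[ 0.35228196  0.28464726 -0.00535321]
10.005658463316447 [-1.28200246  2.85506576  1.64640201] [0.41079754 0.35307262 0.03395365] 3.6333 [-2.72836696e-04  4.78901427e-04  4.88628095e-06]
```

View pics/grip.png

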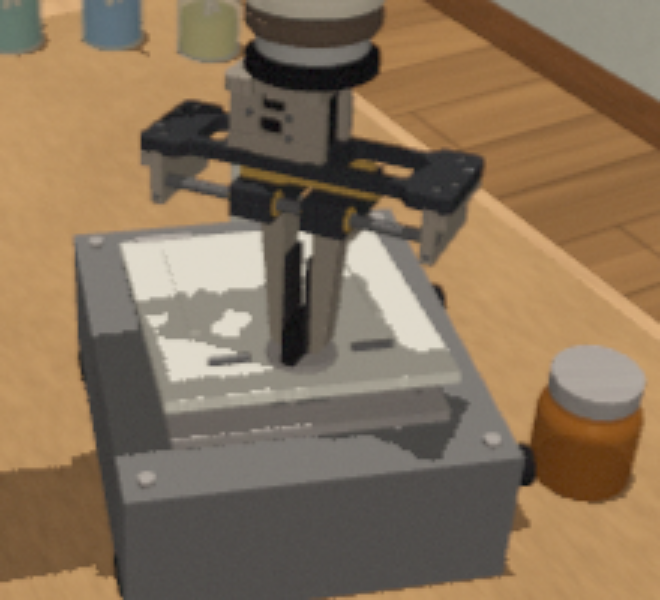

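The wing is between the fingers at about (295,320), with 10.0 mm opening and low forces. Now I'll turn it clockwise in steps and watch the moment.

```bash
python3 - <<'E'
from h import *
from workcell import bot
u=np.load("u.npy")
n=(Ro.from_euler('z',u[2])*Ro.from_euler('x',-.1)).apply([0,0,1])
for a in [.7,.45,.25,.1,.05,0,-.03,-.06,-.09,-.12]:
    p,r=hatchpose(u,[0,-.165,.018],.1,a-np.pi/2); bot.line_to(p,r,.05)
    m=bot.current_ft_torque(); print(a,round(bot.current_clock(),2),np.round(bot.current_contact_force(),1),np.round(m,3),"axis",round(m@n,3),round(bot.current_opening()*92,2))
    if abs(m@n)>.6: break
c=bot.read_camera("side"); cv2.imwrite("pics/turned.png",cv2.resize(c["pixels"][120:320,180:400],None,fx=3,fy=3))
E
```

```text
0.7 4.05 [-2.2  3.4  1.5] [ 0.699  0.508 -0.078] axis -0.008 10.15
0.45 4.45 [-3.3  4.5  1.9] [ 0.89   0.572 -0.143] axis -0.06 9.66
0.25 4.8 [-3.1  4.   1.4] [ 0.96   0.575 -0.167] axis -0.082 10.39
0.1 5.1 [-1.6  5.   0.8] [ 0.953  0.5   -0.145] axis -0.068 9.95
0.05 5.35 [-3.3  4.5  1.6] [ 0.93   0.551 -0.172] axis -0.09 9.64
0 5.6 [-2.3  4.8  1.6] [ 0.994  0.53  -0.153] axis -0.071 9.53
-0.03 5.85 [-2.4  4.1  1.7] [1.027 0.591 0.203] axis 0.29 9.88
-0.06 6.1 [-2.8  4.3  1.7] [1.008 0.614 0.25 ] axis 0.338 10.32
-0.09 6.35 [-1.9  4.8  1. ] [1.019 0.593 0.245] axis 0.332 11.03
-0.12 6.6 [-2.9  4.1  1.2] [0.976 0.518 0.394] axis 0.471 11.31
```

View pics/turned.png

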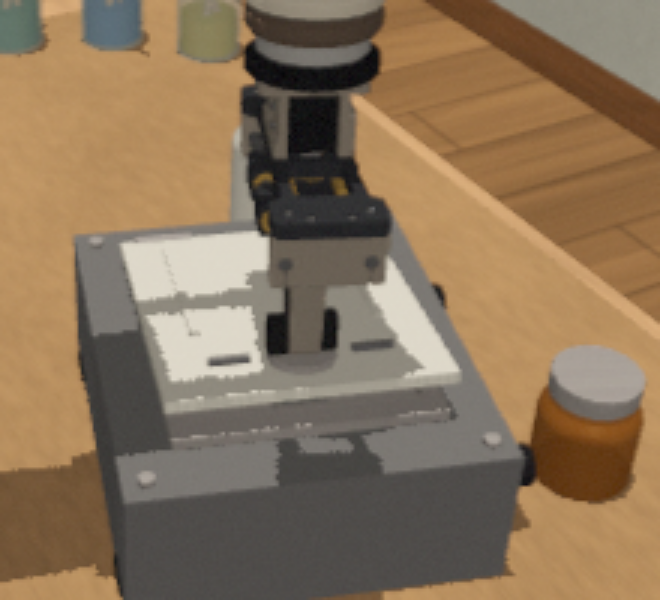

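The stop showed as a moment jump between 0 and -0.03 rad. In the picture the wing (265–338, 335) lies in line with the ribs. I'll back off to the stop angle, release, lift and check.

```bash
python3 - <<'E'
from h import *
from workcell import bot
u=np.load("u.npy")
p,r=hatchpose(u,[0,-.165,.018],.1,-.03-np.pi/2); bot.line_to(p,r,.05)
bot.set_gripper(0.45)
p,r=hatchpose(u,[0,-.165,.075],.1,-.03-np.pi/2); bot.line_to(p,r,.12)
p,r=hatchpose(u,[0,-.12,.075],.1,-np.pi/2); 
bot.set_gripper(0,20)
bot.line_to(p,r,.12)
print(bot.current_clock(),bot.current_opening(),bot.current_contact_force())
for n in["side","wrist"]:
    c=bot.read_camera(n)
    im=c["pixels"].copy()
    im=cv2.resize(im,None,fx=3,fy=3,interpolation=cv2.INTER_CUBIC)
    for q in proj(c,unit2w(u,hatch2u(wingpts(0),.1))): cv2.circle(im,(int(q[0]*3+1),int(q[1]*3+1)),2,(0,0,255),-1)
    q=proj(c,unit2w(u,hatch2u([[0,-.12,.008]],.1)))[0]; cv2.circle(im,(int(q[0]*3),int(q[1]*3)),3,(255,0,0),-1)
    if n=="side": im=im[360:960,540:1200]
    else: im=cv2.resize(im,None,fx=.5,fy=.5)
    cv2.imwrite(f"pics/rel_{n}.png",im)
E
```

```text
9.3917 0.006318755610236785 [ 0.81030458  0.88185192 -0.27283964]
```

View pics/rel_side.png

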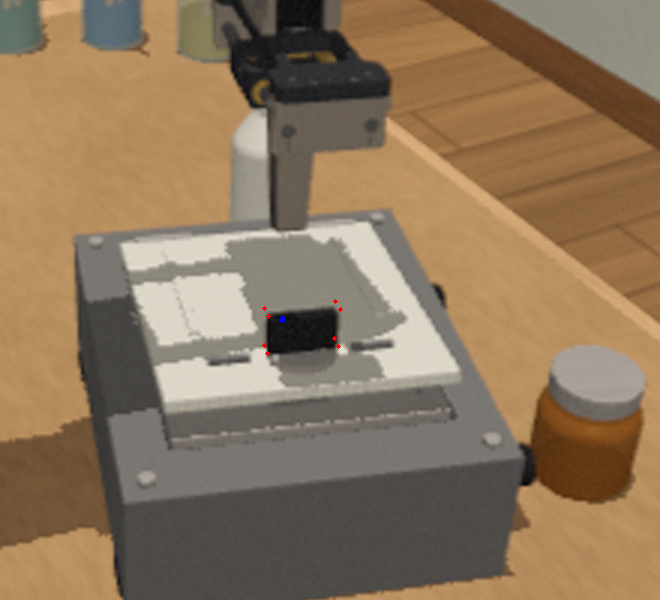

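View pics/rel_wrist.png

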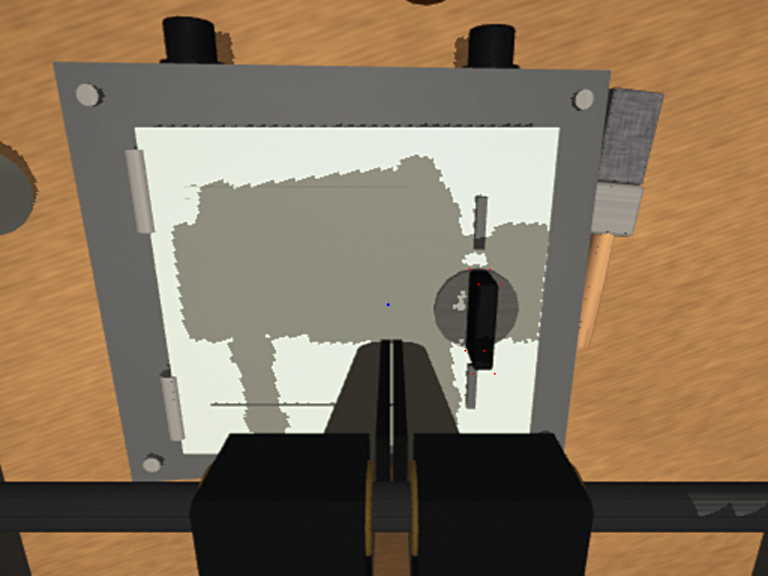

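The wing (side view 268–338, 330; wrist view 481, 320) is in line with both ribs, and the fingers are shut over the bare area. Now press along the hatch's arc.

```bash
python3 - <<'E'
from h import *
from workcell import bot
u=np.load("u.npy")
p,r=hatchpose(u,[0,-.12,.014],.1,-np.pi/2); bot.line_to(p,r,.1)
f0=bot.current_contact_force(); print(f0)
def step(th,z):
    p,r=hatchpose(u,[0,-.12,z],th,-np.pi/2); bot.line_to(p,r,.05)
    f=bot.current_contact_force()-f0
    print(round(th,3),round(z*1e3,1),np.round(f,1),np.round(bot.current_ee_pos()[2]-p[2],4),round(bot.current_clock(),2)); return f[2]
step(.1,.009)
for th in [.09,.08,.07,.06,.05,.04,.03,.02,.01,.005,0]:
    f=step(th,.008)
    if f>28: break
z=.008
while f<20 and z>.0: z-=.0007; f=step(0,z)
bot.hold(.4); print(bot.current_contact_force()-f0)
for n in["side","scene"]:
    c=bot.read_camera(n); im=c["pixels"]
    im=cv2.resize(im,None,fx=3,fy=3,interpolation=cv2.INTER_CUBIC)
    for q in proj(c,unit2w(u,hatch2u([[x,-.2,.008] for x in(-.09,.09)],0))): cv2.circle(im,(int(q[0]*3+1),int(q[1]*3+1)),2,(0,0,255),-1)
    cv2.imwrite(f"pics/press_{n}.png",im[360:960,540:1200] if n=="side" else im[400:950,330:1000])
E
```

```text
[ 0.45521361  0.07073286 -0.46844131]
0.1 9.0 [-0.5  0.1 -0.3] 0.0001 10.5
0.09 8.0 [0.3 2.3 3.6] 0.0007 10.75
0.08 8.0 [1.  1.8 3.8] 0.0004 11.0
0.07 8.0 [0.7 1.8 4.9] 0.0002 11.25
0.06 8.0 [-0.2  2.3  4.9] 0.0002 11.5
0.05 8.0 [2.5 2.2 5.4] 0.0003 11.75
0.04 8.0 [2.  1.2 6.6] 0.0003 12.0
0.03 8.0 [0.4 0.7 6.1] 0.0004 12.25
0.02 8.0 [0.3 1.8 6.5] 0.0004 12.5
0.01 8.0 [-0.   1.7  7.4] 0.0005 12.75
0.005 8.0 [-0.5  1.2  7.7] 0.0005 13.0
0 8.0 [0.4 1.4 7.5] 0.0006 13.25
0 7.3 [-1.2  2.6  9.5] 0.0011 13.5
0 6.6 [-2.   1.5 13.8] 0.0017 13.75
0 5.9 [-4.3  1.7 16.9] 0.0024 14.0
0 5.2 [-6.1  2.7 20.4] 0.0031 14.25
[-6.22133521  3.00891819 20.77726915]
```

View pics/press_side.png

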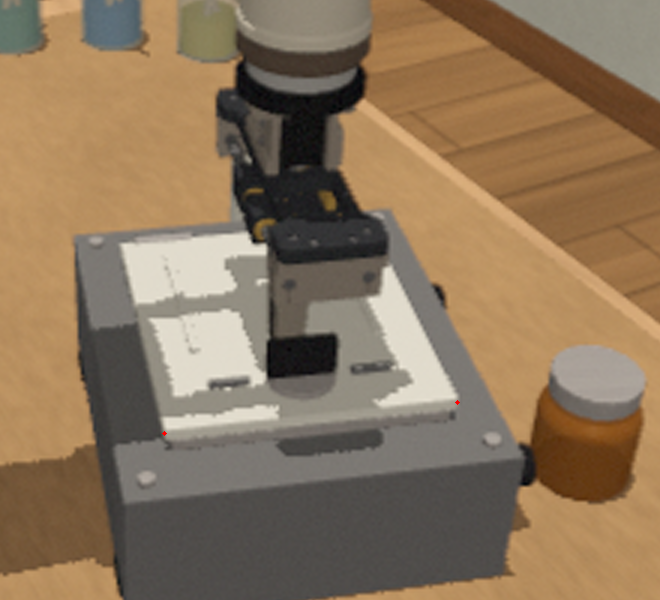

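View pics/press_scene.png

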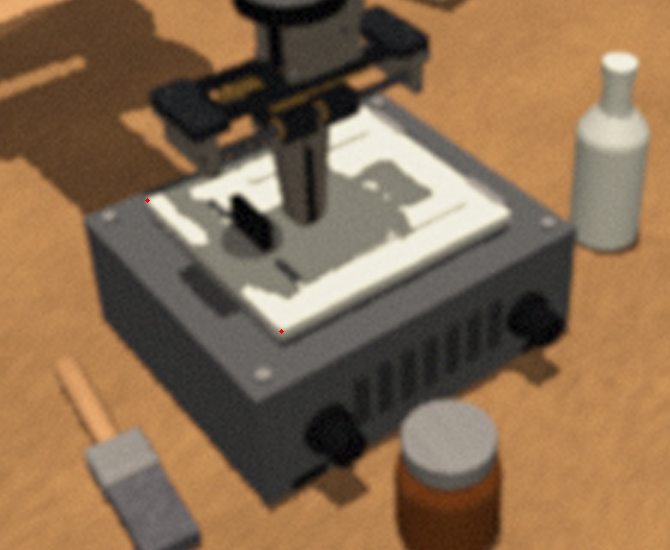

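The panel corners in both views sit at the closed-hatch predictions. The force rose steeply (7.5 to 20 N with no further travel), so it is seated against the rigid frame. The force is steady, so I'm handing in.

```bash
python3 - <<'E'
from workcell import bot
print(bot.current_contact_force(),bot.current_clock()); bot.job_done()
E
```

```text
[-5.54609174  2.49416023 19.97744647] 14.75
the job is handed in; nothing more can be done
```

The job is handed in at 14.75 s. The fastener is at its stop, and the hatch is seated and held shut by the closed fingers at the press spot with about 20 N.

- **Fastener:** I gripped the wing and turned it clockwise from about 0.92 rad. The moment jumped between 0 and -0.03 rad, which marks the stop. After release, the side and wrist pictures showed the wing in line with both ribs.
- **Hatch:** I pressed along its arc and it passed 0.06 rad without a hard stop, so the key entered its slot. Force rose gently to about 7.5 N (you gave about 9 N). It then climbed steeply to 20 N with almost no further travel. In both pictures the panel's front corners sit where a closed hatch should put them.
- **Bystanders:** The bottle, jar and brush looked undisturbed in the last scene picture.
- **Disagreements:** The automatic silhouette fit gave the starting wing angle as 1.02 rad. I used 0.92 rad from the edge slope instead, and the grip confirmed it was close enough. A sideways force of about 6 N remains under the fingers; it was steady at hand-in.

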